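Stack a workshop-table lamp column

TASK

Build up the lamp column on the cast lamp foot: first the broad round wooden disc, on it the square wooden block, then the small steel collar, and last the open metal lamp cup, each upright and pushed fully home on the short pin of the piece below. Lift the cup straight up out of the notches of its yoke stand and do not let it swing or tip over. Leave the book, the mug and the screwdriver where they are.

Things in the scene. Friction and masses are not known exactly. Their poses are not given: they have to be found in the camera images.
- foot_seat (a point): Fixed cream cast lamp foot, a flat plate 18 mm high, about 132 x 84 mm with two toes at its +x end. This point is on its top face (18 mm above the table) on the axis of its upright steel pin; z is up. The pin rises 12 mm above the face, 16 mm across for the first 5 mm, then tapering to 8 mm at the tip. The disc goes here.
- disc_mid (a point): Loose broad round disc of dark wood, 62 mm across, 24 mm high, standing upright on the table, 0.08 to 0.17 kg. On top a pin like that of the foot (12 mm high, 16 mm tapering to 8 mm); underneath a round bore 22 mm wide and 14 mm deep that goes over the pin below. The point is on its axis 12 mm above its underside; z is up.
- block_mid (a point): Loose square block of mid-brown wood, 42 x 42 mm (x and y across its flat sides), 40 mm high, 0.07 to 0.14 kg, with the same pin on top (12 mm high) and the same bore beneath (22 mm wide, 14 mm deep). The point is on its axis 20 mm above its underside; z is up.
- collar_mid (a point): Loose small round steel collar, 36 mm across, 26 mm high, 0.1 to 0.2 kg, with the same pin on top (12 mm high) and the same bore beneath (22 mm wide, 14 mm deep). The point is on its axis 13 mm above its underside; z is up.
- cup_mid (a point): Loose open-topped aluminium lamp cup, 54 mm across, 50 mm high, 0.07 to 0.14 kg; 6 mm floor with a 22 mm hole that goes over the collar's pin. Two 7 mm trunnion pins stick out along its +y and -y to 48 mm from the axis, 38 mm above its underside; on them it hangs freely swinging in the yoke. Grip it across x, level with the pins. The point is on its axis 25 mm above its underside; z is up.
- yoke: Fixed green yoke stand: base plate 80 (x) x 110 (y) x 12 mm, two upright cheeks 84 mm high, 36 mm wide in x, 34 to 42 mm either side of the middle in y. Each has a notch 12 mm wide, 16 mm deep, open at the top (floor 68 mm above the table), where the cup's pins lie. Origin: centre of its underside; y runs along the pins, z is up.
- book: Bystander: closed dark-covered book lying flat, 110 x 150 x 32 mm. Origin: centre of its underside.
- mug: Bystander: blue mug, 76 mm across and 88 mm high. Origin: centre of its underside.
- screwdriver: Bystander: screwdriver lying along its x axis, handle to its -x end.
There are look-alikes about, which are no part of the job. What is shaped like the part that bears foot_seat but blue or purple is not meant.

How it is judged:
By the outcome, as a careful person would: the job done as asked, in the order asked, and still so for the second after the job is handed in, with the robot touching nothing.
It also fails if it takes over 134 s, if anything falls off the work surface, if the arm or the gripper's body presses on something with over 40 N, if the wrist force passes 120 N, or if a joint passes its speed limit or range.

ROBOT

A 6-joint arm with a two-finger parallel gripper is mounted at the origin on the work surface. World frame = base frame: x ahead of the robot, y to its left, z up, the work surface at z = 0. Lengths are in m, angles in degrees, forces in N, time in s.
With the tool pointing down it reaches from about 0.3 to 0.75 m from the base axis. Payload 8.5 kg.
Tool frame: the origin (TCP) lies on the centre line of the jaws, within the pads' length; the fingertips stand 22 mm ahead of it and the grasp point (between the pads) lies 3 mm ahead of it (env.tip_reach is the distance from the TCP to the fingertips, in m); y points along the fingers, z is the direction in which the jaws open and shut, and the axes are right-handed (so a half turn about y gives the same grasp; the last joint's range is limited). The gripper opens to 85 mm and grips with 20 to 120 N. Pads are 22 mm wide; open, the fingers measure 114 mm over their backs; the gripper's body (76 mm by 85 mm) begins 54 mm behind the grasp point. The pads swing forward as they close: fully open they stand 13 mm farther back than shut.
Start: joints at [-78.742, 21.807, 74.336, -0, 83.858, -12.336], TCP at [0.22, -0.504, 0.253] pointing down, gripper open.
Joint ranges: [-178.18, 178.18], [-50.72, 133.34], [12.68, 142.11], [-81.47, 261.47], [9.98, 163.14], [-165.26, 165.26]. Speed limits (degrees/s): [136.94, 136.94, 180, 180, 180, 180].

INTERFACE

Orientations are given as a 3x3 rotation matrix whose columns are the frame's x, y, z axes.
In Python, from rig import env, get_image gives the robot as it stands. The module is installed in compiled form; this text tells all that it offers.
- The arm moves only by the tool carry_out, never from a script. Its argument "targets" is a list that holds one entry, the list of rows, each a list of 7 numbers: the closure, from 0 (fully open) to 1 (shut), then the shift along the world's x, y, z in mm, then the turn, a rotation vector about the world's x, y, z in degrees. In form: [[[claw, dx, dy, dz, ax, ay, az], ...]]. A call has 1 to 20 rows; each row is the pose to reach, as a shift and turn from the pose commanded when the call began; what a row does not reach only later rows make up. A row lasts 1/12 s, in which the tool goes at most 41.7 mm and 7.16 degrees, less where a joint would pass 70% of its speed; a pose out of reach is approached as far as the arm can. A call with a gripper value outside its range is refused whole. The fingers move at their own pace and stop on an object; "squeeze" is the grip in N (left out, the last holds). Time passes only in rows, so rows that repeat a pose let the fingers close. It gives the time, the measured TCP pose, the force and the opening at its end, in the units of the state.
- env.observe(): the state, without advancing time (a new reading comes with each control period).
- get_image(name): name is "scene" or "top"; returns a dict with "img" (420x560x3 uint8, red, green, blue), "fx", "fy", "cx", "cy" (pixels), "rvec" (rotation vector, rad) and "tvec" (3), from world to camera coordinates, as OpenCV has them. Camera axes: x right, y down, z forward; pixel columns grow to the right and rows downward; lengths in m; the calibration is good to about 2 mm. A picture is of the moment at which its call begins. There is no depth.
- env.close_job(): hands the job in, once; it reports no verdict.
The state is a dict: "time_s": time; "q": joint angles; "qvel": joint speeds; "joint_efforts": joint torques, N m; "position": TCP position; "tool_rot": TCP orientation; "ft_force": force on the tool from outside, world axes, zero at the start; "wrist_torque": the same for the moment, N m; "grip_width": finger opening in m.
Only numpy, scipy, OpenCV 4.12 (cv2) and the standard library are available. Lean on these libraries where they do the work, as an engineer would, in place of code of your own. Each camera call takes 0.05 s, during which the arm holds its last target.

## Working session

There is one attempt and no reset: what is moved stays moved. The work goes in short steps, Python scripts to look and compute and a tool call to move; the robot and the scene stay as the last step left them, time stands still between calls to the robot, and variables do not carry over. Pictures are saved under pics/ and viewed, and the job is handed in when it is done.

Besides the shell and the picture viewer there is one more tool, called after "Call:" by a JSON object that holds its "name" and its "arguments", one argument or row to a line. carry_out: Moves the arm, as the interface text tells. Its arguments: {"type":"object","properties":{"targets":{"type":"array"},"squeeze":{"type":"number"}},"required":["targets"]}

```bash
mkdir -p pics; python3 - <<'E'
from rig import env,get_image
import cv2
for n in("scene","top"):
    g=get_image(n); cv2.imwrite(f"pics/{n}0.png",cv2.resize(g["img"][:,:,::-1],(800,600),interpolation=cv2.INTER_CUBIC))
    print(n,g["fx"],g["fy"],g["cx"],g["cy"],g["rvec"],g["tvec"])
print(env.observe(),env.tip_reach)
E
```

```text
scene 473.6402629307074 473.6402629307074 275.3762061589076 216.21145072084164 [ 1.95625248  0.96276504 -0.51111078] [-0.4188735  -0.10599409  1.58255024]
top 403.30811967396033 403.30811967396033 279.1353305149391 206.80166467310258 [ 2.14874943 -2.15520493  0.14525528] [0.12422197 0.48820147 1.41832059]
{'time_s': 0.1, 'q': array([-7.87420487e+01,  2.18383137e+01,  7.43781772e+01,  6.58860856e-04,
        8.38569393e+01, -1.23363362e+01]), 'qvel': array([-0.06670007, -0.04744169, -0.20754654, -0.07999016, -0.09419601,
        0.10076897]), 'joint_efforts': array([ 3.53717995e-03, -4.49221766e+01, -2.31655401e+01, -1.61091161e-04,
        3.69878500e-03,  1.86187424e-05]), 'position': array([ 0.22009338, -0.50380315,  0.25277555]), 'tool_rot': array([[-9.16403170e-01, -2.38988825e-04,  4.00256385e-01],
       [-4.00256355e-01,  1.25917125e-03, -9.16402349e-01],
       [-2.84981413e-04, -9.99999179e-01, -1.24956532e-03]]), 'ft_force': array([0.55202508, 0.01521257, 0.23659764]), 'wrist_torque': array([-0.01545397,  0.0225145 ,  0.00125416]), 'grip_width': 0.08521145780111916} 0.022
```

View pics/scene0.png

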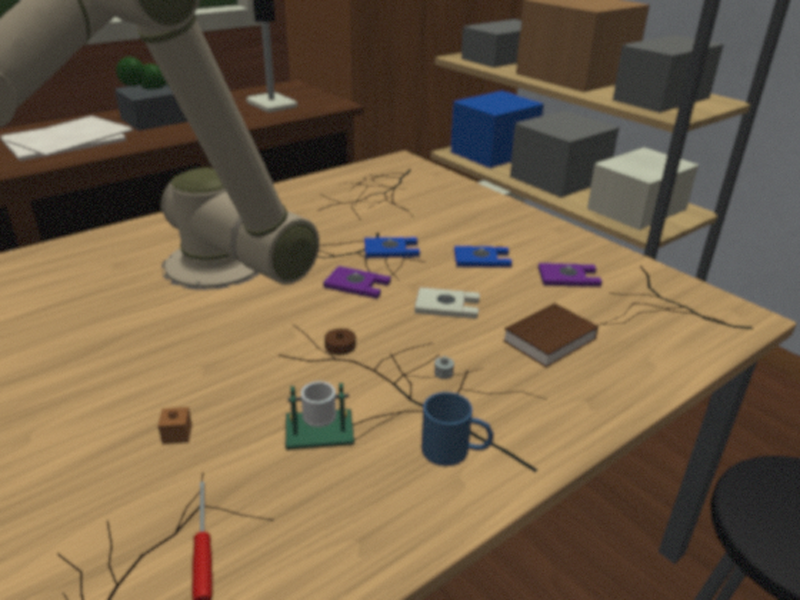

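View pics/top0.png

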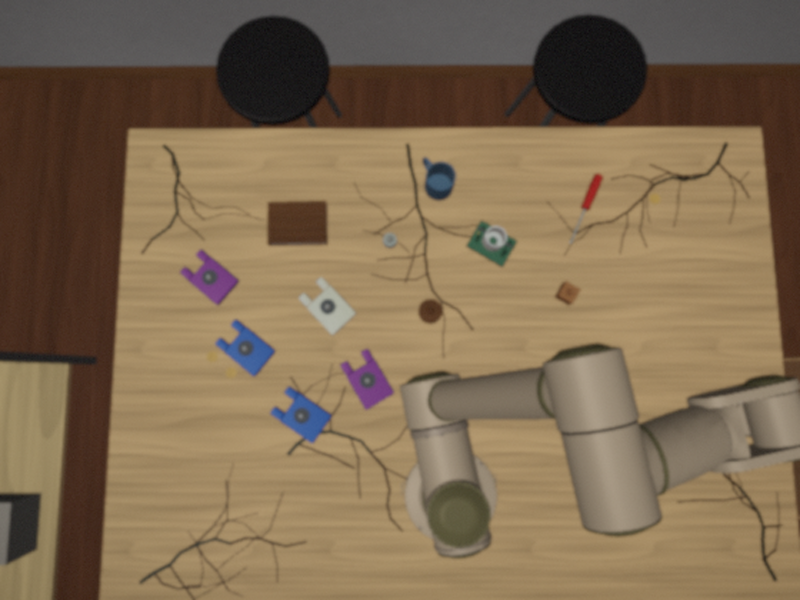

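```bash
cat > h.py <<'E'
from rig import env,get_image
import cv2,numpy as np
def crop(n,g,u,v,w,name,s=8):
    # u,v in native px centre, w half-width
    u0,v0=int(u-w),int(v-w*0.75); M=g["img"][max(v0,0):v0+int(1.5*w),max(u0,0):u0+2*w,::-1]
    return cv2.resize(M,None,fx=s,fy=s,interpolation=cv2.INTER_CUBIC),(max(u0,0),max(v0,0))
def ray(g,u,v):
    R=cv2.Rodrigues(np.array(g["rvec"]))[0]; t=np.array(g["tvec"]).ravel()
    d=R.T@np.array([(u-g["cx"])/g["fx"],(v-g["cy"])/g["fy"],1]); return -R.T@t,d
def plane(g,u,v,z):
    c,d=ray(g,u,v); return c+d*(z-c[2])/d[2]
def proj(g,P):
    K=np.array([[g["fx"],0,g["cx"]],[0,g["fy"],g["cy"]],[0,0,1]])
    return cv2.projectPoints(np.float64(P).reshape(-1,3),np.array(g["rvec"]),np.array(g["tvec"]),K,None)[0].reshape(-1,2)
def mosaic(n,g,items,fn,w=22,s=6,cols=3):
    ims=[]
    for k,(u,v) in items.items():
        c,o=crop(n,g,u,v,w,k,s)
        c=np.ascontiguousarray(c)
        for i in range(0,2*w,5):
            cv2.putText(c,str(o[0]+i),(i*s,8),0,.3,(0,0,255),1); cv2.line(c,(int((i+.5)*s),10),(int((i+.5)*s),14),(0,0,255),1)
        for i in range(5,int(1.5*w),5):
            cv2.putText(c,str(o[1]+i),(0,int((i+.5)*s)+3),0,.3,(0,0,255),1); cv2.line(c,(20,int((i+.5)*s)),(24,int((i+.5)*s)),(0,0,255),1)
        c[-1]=0;c[:,-1]=0
        ims.append(c)
    while len(ims)%cols: ims.append(np.zeros_like(ims[0]))
    M=np.vstack([np.hstack(ims[i:i+cols]) for i in range(0,len(ims),cols)]); print(M.shape)
    cv2.imwrite(fn,M)
E
python3 - <<'E'
from h import *
f=.7
T=dict(foot=(328,306),disc=(430,311),block=(568,293),collar=(390,240),yoke=(492,243))
S=dict(foot=(447,301),disc=(340,341),block=(175,425),collar=(444,367),yoke=(319,412))
g=get_image("top"); mosaic("top",g,{k:(a*f,b*f) for k,(a,b) in T.items()},"pics/t1.png")
g2=get_image("scene"); mosaic("s",g2,{k:(a*f,b*f) for k,(a,b) in S.items()},"pics/s1.png",w=28,s=4.7 and 4)
Z=dict(foot=.03,disc=.036,block=.052,collar=.038,yoke=.1)
for k in T: print(k,plane(g,T[k][0]*f,T[k][1]*f,Z[k]),plane(g2,S[k][0]*f,S[k][1]*f,Z[k]/2))
E
```

```text
(396, 792, 3)
(336, 672, 3)
foot [0.46264158 0.30098089 0.03      ] [0.46831237 0.30884705 0.015     ]
disc [0.44857172 0.04466164 0.036     ] [0.45795253 0.04361562 0.018     ]
block [ 0.49082479 -0.29809132  0.052     ] [ 0.50235531 -0.30322033  0.026     ]
collar [0.63017511 0.14461855 0.038     ] [0.63995162 0.14737586 0.019     ]
yoke [ 0.60743855 -0.10425665  0.1       ] [ 0.63795966 -0.11794813  0.05      ]
```

View pics/t1.png

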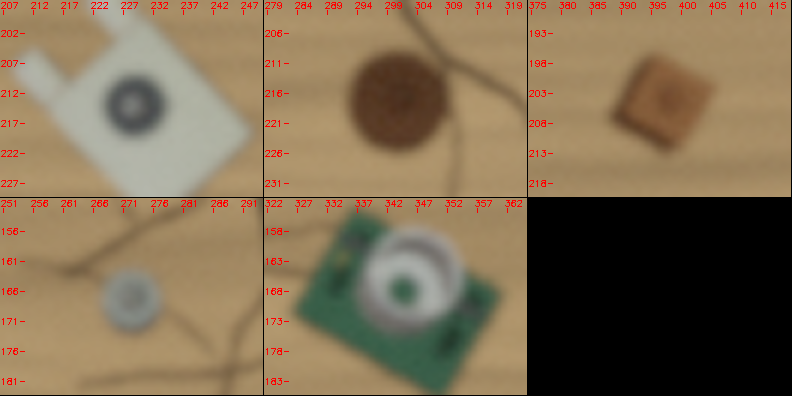

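View pics/s1.png

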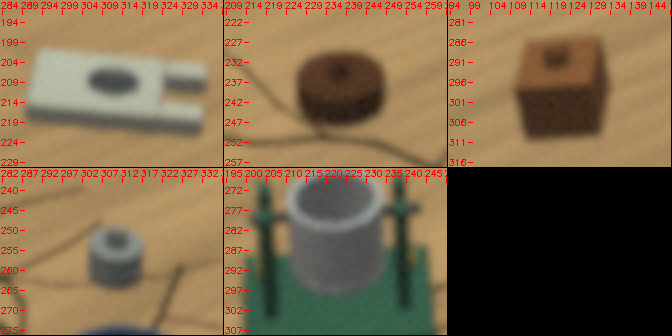

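```bash
cat > fit.py <<'E'
from h import *
from scipy.optimize import minimize
def circ(r,z,n=40):
    a=np.arange(n)*2*np.pi/n; return np.c_[r*np.cos(a),r*np.sin(a),np.full(n,z)]
def rect(a,b,z): return np.array([[s*a/2,t*b/2,z] for s,t in((-1,-1),(-1,1),(1,1),(1,-1))])
def pin(z): return np.vstack([circ(.008,z),circ(.008,z+.005),circ(.004,z+.012)])
M={'disc':[np.vstack([circ(.031,0),circ(.031,.024)]),circ(.031,.024),pin(.024)],
'block':[np.vstack([rect(.042,.042,0),rect(.042,.042,.04)]),rect(.042,.042,.04),pin(.04)],
'collar':[np.vstack([circ(.018,0),circ(.018,.026)]),circ(.018,.026),pin(.026)],
'yoke':[np.vstack([rect(.08,.11,0),rect(.08,.11,.012)]),rect(.08,.11,.012),
  np.vstack([rect(.036,.008,.012),rect(.036,.008,.084)])+[0,.038,0],np.vstack([rect(.036,.008,.012),rect(.036,.008,.084)])-[0,.038,0],
  np.vstack([circ(.027,.0335),circ(.027,.0835)]),circ(.027,.0835),circ(.024,.0835)],
'cup':[np.vstack([circ(.027,.0335),circ(.027,.0835)]),circ(.024,.0835)],
'ring':[circ(.018,.018)],
}
def resid(g,win,layers,x,y,yaw,sig=1.0,S=4,off=(0,0)):
    u0,v0,u1,v1=win; W,H=u1-u0,v1-v0
    c,s=np.cos(yaw),np.sin(yaw); R=np.array([[c,-s,0],[s,c,0],[0,0,1]])
    lab=np.zeros((H*S,W*S),np.uint8)
    for i,L in enumerate(layers):
        p=(proj(g,L@R.T+[x,y,0])+off-[u0,v0]+.5)*S-.5
        h=cv2.convexHull(np.float32(p)); cv2.fillConvexPoly(lab,np.int32(np.round(h*16)),i+1,cv2.LINE_8,4)
    B=[]
    for i in range(len(layers)+1):
        m=(lab==i).astype(np.float32)
        m=cv2.GaussianBlur(m,(0,0),sig*S); B.append(cv2.resize(m,(W,H),interpolation=cv2.INTER_AREA).ravel())
    B=np.array(B).T; I=g["img"][v0:v1,u0:u1].reshape(-1,3).astype(float)
    w=np.linalg.lstsq(B,I,rcond=None)[0]
    return np.mean((I-B@w)**2)
def fit(views,name,x0,usyaw=True,r=.06,offs=None,z=.02):
    wins=[]
    for g in views:
        p=proj(g,[[x0[0],x0[1],z]])[0]; k=g["fx"]/1.45*r; wins.append((int(p[0]-k),int(p[1]-k),int(p[0]+k),int(p[1]+k)))
    def f(a):
        return sum(resid(g,w,M[name],a[0]*.01,a[1]*.01,a[2] if usyaw else 0) for g,w in zip(views,wins))
    a0=np.array([x0[0]*100,x0[1]*100,x0[2]])
    d=np.array([[0,0,0],[.8,0,0],[0,.8,0],[0,0,.3]])
    o=minimize(f,a0,method="Nelder-Mead",options=dict(initial_simplex=a0+d,xatol=5e-3,fatol=1e-3,maxfev=250))
    return np.round([o.x[0]*10,o.x[1]*10,np.degrees(o.x[2])],1),round(o.fun,1)
E
python3 - <<'E'
from fit import *
a,b=get_image("top"),get_image("scene")
for n,x0,y in (("ring",(.463,.301,0),0),("disc",(.449,.045,0),0),("collar",(.635,.146,0),0),("block",(.495,-.3,.9),1),("yoke",(.615,-.115,-.45),1),("cup",(.615,-.115,0),0)):
    r=.03 if n=="ring" else .09 if n=="yoke" else .05
    z=.05 if n in("yoke","cup") else .02
    for v in ([a],[b],[a,b]): print(n,*fit(v,n,x0,y,r=r,z=z))
E
```

```text
ring [464.3 304.3  -3.3] 56.8
ring [4.629e+02 3.090e+02 3.000e-01] 525.2
ring [464.3 305.9  -5. ] 654.7
disc [451.4  43.7   0.7] 74.6
disc [451.4  46.6  -1. ] 119.0
disc [451.5  45.4  -4.3] 212.0
collar [636.7 146.2   3.8] 84.4
collar [635.2 151.4   5.4] 90.9
collar [635.5 150.7  -0.7] 182.4
block [ 496.3 -305.1   58.5] 15.4
block [ 494.4 -301.5   60.5] 26.8
block [ 494.7 -301.7   60.6] 54.2
yoke [ 627.9 -115.4  -31.3] 60.8
yoke [ 628.7 -114.7  -31. ] 71.9
yoke [ 628.6 -114.7  -30.7] 136.6
cup [ 639.2 -122.9  -44. ] 668.9
cup [ 587.  -115.4   21.1] 624.7
cup [ 639.1 -122.4  -54. ] 1395.0
```

```bash
cat > ov.py <<'E'
from fit import *
def ov(g,items,fn,w=24,s=8,cols=3):
    ims=[]
    for n,x,y,yaw,z in items:
        p=proj(g,[[x,y,z]])[0]; c,o=crop(0,g,p[0],p[1],w,'',s); c=np.ascontiguousarray(c)
        C,Sn=np.cos(yaw),np.sin(yaw); R=np.array([[C,-Sn,0],[Sn,C,0],[0,0,1]])
        for L in M[n]:
            q=(proj(g,L@R.T+[x,y,0])-o+.5)*s-.5
            cv2.polylines(c,[cv2.convexHull(np.float32(q)).astype(int)],True,(0,255,255),1)
        ims.append(c)
    while len(ims)%cols: ims.append(np.zeros_like(ims[0]))
    cv2.imwrite(fn,np.vstack([np.hstack(ims[i:i+cols]) for i in range(0,len(ims),cols)]))
E
python3 - <<'E'
from ov import *
M['foot']=M['ring']+[pin(.018),rect(.132,.084,.018)]
it=[("foot",.4643,.3055,-.0,.02),("disc",.4515,.045,0,.02),("block",.4955,-.303,1.05,.02),("collar",.636,.149,0,.02),("yoke",.6283,-.115,-.54,.05)]
ov(get_image("top"),it,"pics/ovt.png",s=5,w=26);ov(get_image("scene"),it,"pics/ovs.png",s=5,w=26)
E
```

```text
(no output)
```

View pics/ovt.png

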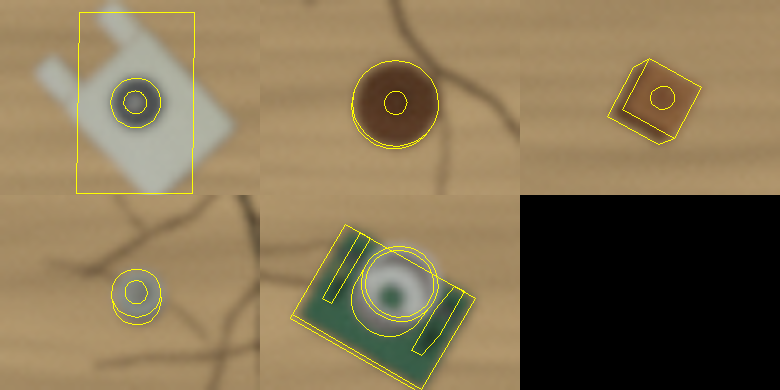

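View pics/ovs.png

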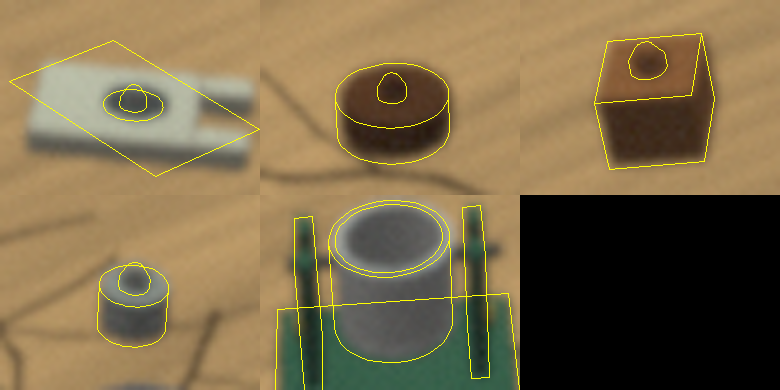

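Call:
{"name": "carry_out", "arguments": {
  "targets": [
    [[0,58,137,-30,0,0,0],[0,58,137,-30,0,0,0],[0,58,137,-30,0,0,0],[0,58,137,-30,0,0,0],[0,116,275,-60,0,0,0],[0,116,275,-60,0,0,0],[0,116,275,-60,0,0,0],[0,116,275,-60,0,0,0],[0,174,412,-90,0,0,0],[0,174,412,-90,0,0,0],[0,174,412,-90,0,0,0],[0,174,412,-90,0,0,0],[0,231,549,-123,0,0,0],[0,231,549,-123,0,0,0],[0,231,549,-123,0,0,0],[0,231,549,-123,0,0,0],[0,231,549,-123,0,0,0],[0,231,549,-123,0,0,0]]
  ],
  "squeeze": 30
}}

```text
time_s: 1.9
position: [0.4512, 0.046, 0.13]
tool_rot: [[-0.915, -0.001, 0.403], [-0.403, -0.0, -0.915], [0.001, -1.0, -0.0]]
ft_force: [0.1, -0.4, 0.6]
grip_width: 0.0851
```

Call:
{"name": "carry_out", "arguments": {
  "targets": [
    [[0,0,0,-25,0,0,0],[0,0,0,-50,0,0,0],[0,0,0,-70,0,0,0],[0,0,0,-82,0,0,0],[0,0,0,-90,0,0,0],[0,0,0,-96,0,0,0],[0,0,0,-101,0,0,0],[0,0,0,-101,0,0,0]]
  ]
}}

```text
time_s: 2.57
position: [0.4511, 0.0446, 0.0291]
tool_rot: [[-0.917, -0.0, 0.4], [-0.4, 0.0, -0.917], [0.0, -1.0, -0.0]]
ft_force: [-0.4, -0.4, 1.2]
grip_width: 0.0854
```

```bash
python3 - <<'E'
from h import *
for n in("scene","top"):
    g=get_image(n); p=proj(g,[[.45,.045,.04]])[0]; c,o=crop(0,g,p[0],p[1],50,'',7); cv2.imwrite(f"pics/{n}2.png",c); print(o)
p=(0,0)
E
```

```text
(186, 193)
(250, 179)
```

View pics/scene2.png

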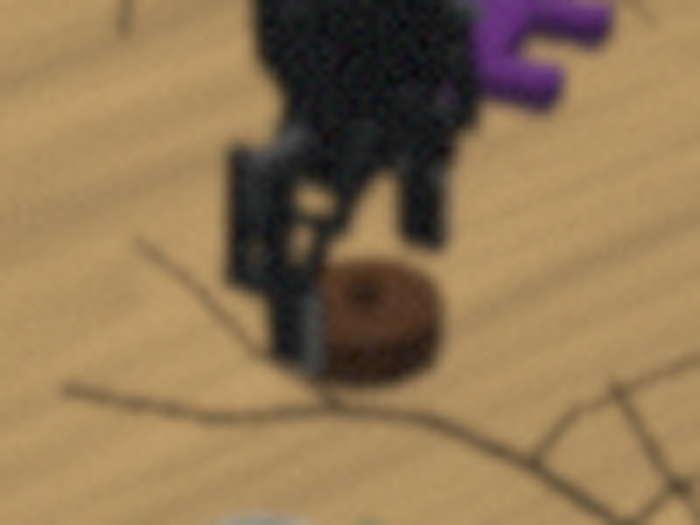

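```bash
python3 - <<'E'
from h import *
g=get_image("scene")
for s in (1,-1):
  for z in (0.007,.013,.02,.025,.03): 
    P=[[.4511+s*.0425*.4-.011*.917*t,.0446-s*.0425*.917-.011*.4*t,z] for t in(1,-1)]
    print(s,z,(proj(g,P)-[186,193]).round(1)*7)
E
```

```text
1 0.007 [[273.7 381.5]
 [322.  398.3]]
1 0.013 [[273.  368.9]
 [321.3 385.7]]
1 0.02 [[272.3 354.2]
 [320.6 370.3]]
1 0.025 [[271.6 343. ]
 [319.9 359.8]]
1 0.03 [[270.9 332.5]
 [319.9 349.3]]
-1 0.007 [[390.6 273. ]
 [436.8 288.4]]
-1 0.013 [[389.9 261.1]
 [436.8 275.8]]
-1 0.02 [[389.2 246.4]
 [436.1 261.8]]
-1 0.025 [[389.2 235.9]
 [436.1 251.3]]
-1 0.03 [[389.2 225.4]
 [436.1 240.8]]
```

Call:
{"name": "carry_out", "arguments": {
  "targets": [
    [[0,0,0,-4,0,0,0],[0,0,0,-8,0,0,0],[0.1,0,0,-8,0,0,0],[0.2,0,0,-8,0,0,0],[0.3,0,0,-8,0,0,0],[0.4,0,0,-8,0,0,0],[0.5,0,0,-8,0,0,0],[0.6,0,0,-8,0,0,0],[1,0,0,-8,0,0,0],[1,0,0,-8,0,0,0],[1,0,0,-8,0,0,0],[1,0,0,-8,0,0,0]]
  ],
  "squeeze": 30
}}

```text
time_s: 3.72
position: [0.4512, 0.045, 0.0216]
tool_rot: [[-0.916, 0.0, 0.4], [-0.4, -0.0, -0.916], [-0.0, -1.0, 0.0]]
ft_force: [-1.6, 0.1, 5.8]
grip_width: 0.0613
```

```bash
python3 - <<'E'
from h import *
for n in("scene","top"):
    g=get_image(n); p=proj(g,[[.45,.045,.04]])[0]; c,o=crop(0,g,p[0],p[1],50,'',7); cv2.imwrite(f"pics/{n}3.png",c); print(o)
p=(0,0)
E
```

```text
(186, 193)
(250, 179)
```

View pics/scene3.png

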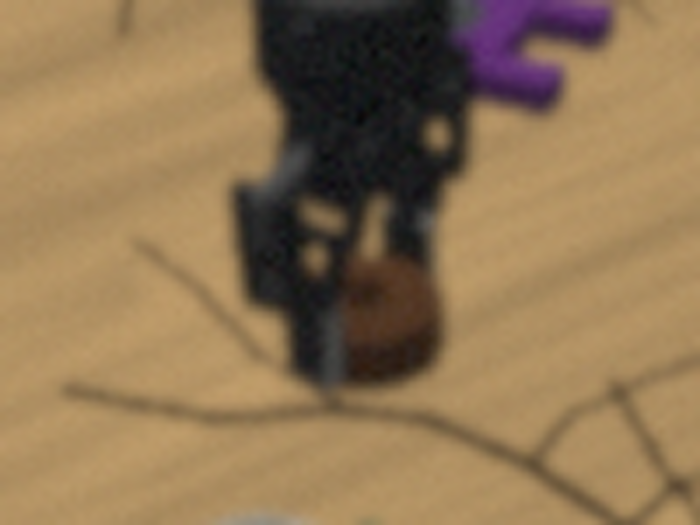

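Call:
{"name": "carry_out", "arguments": {
  "targets": [
    [[1,0,0,10,0,0,0],[1,0,0,25,0,0,0],[1,0,0,45,0,0,0],[1,0,0,65,0,0,0],[1,1,20,70,0,0,0],[1,2,45,70,0,0,0],[1,4,70,70,0,0,0],[1,5,95,70,0,0,0],[1,6,120,70,0,0,0],[1,8,145,70,0,0,0],[1,9,170,70,0,0,0],[1,10,195,70,0,0,0],[1,11,218,70,0,0,0],[1,12,238,70,0,0,0],[1,13,252,70,0,0,0],[1,13,260,70,0,0,0],[1,13,260,60,0,0,0],[1,13,260,55,0,0,0],[1,13,260,55,0,0,0],[1,13,260,55,0,0,0]]
  ],
  "squeeze": 40
}}

```text
time_s: 5.48
position: [0.464, 0.304, 0.0757]
tool_rot: [[-0.917, -0.002, 0.399], [-0.399, -0.001, -0.917], [0.002, -1.0, 0.0]]
ft_force: [-0.1, 0.2, -0.4]
grip_width: 0.0607
```

```bash
python3 - <<'E'
from h import *
for n in("scene","top"):
    g=get_image(n); p=proj(g,[[.464,.305,.04]])[0]; c,o=crop(0,g,p[0],p[1],50,'',8); cv2.imwrite(f"pics/{n}4.png",c[:,:800]); print(o)
E
```

```text
(261, 165)
(178, 176)
```

View pics/scene4.png

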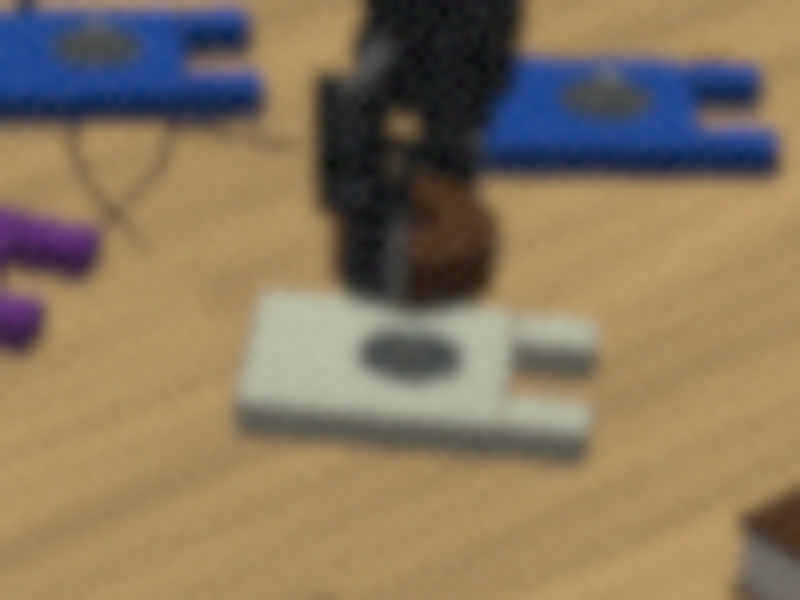

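View pics/top4.png

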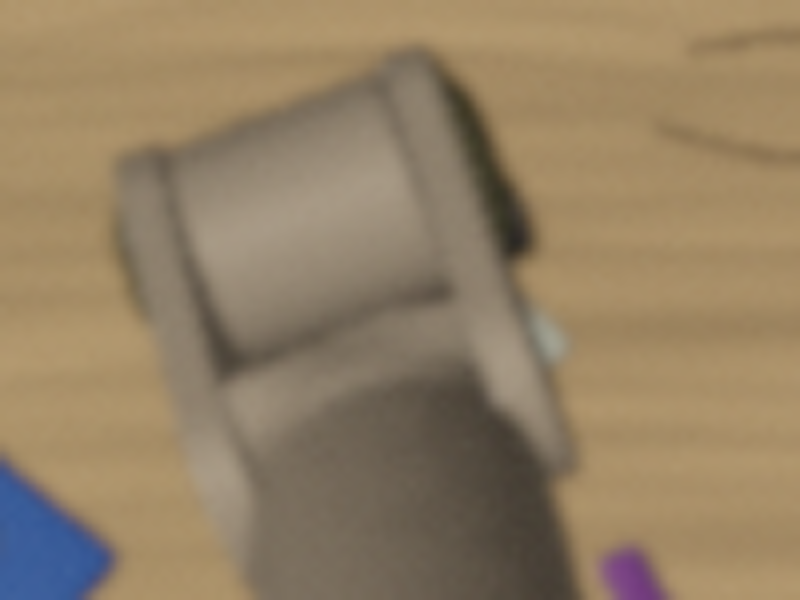

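```bash
python3 - <<'E'
from ov import *
a,b=get_image("top"),get_image("scene")
print(plane(b,311.8,208.9,.018))
# ring centroid by darkness
u0,v0=298,199
im=b["img"][v0:220,u0:326].astype(float).mean(2); 
w=np.clip(150-im,0,80); w[im>140]=0
ys,xs=np.mgrid[v0:220,u0:326]; c=((w*xs).sum()/w.sum(),(w*ys).sum()/w.sum()); print(c,plane(b,*c,.018))
c,o=crop(0,b,311,203,28,'',12); c=np.ascontiguousarray(c)
def dr(L,P,col):
    q=(proj(b,L+np.array(P))-o+.5)*12-.5; cv2.polylines(c,[cv2.convexHull(np.float32(q)).astype(int)],True,col,1)
for L in M['disc']: dr(L,[.464,.304,.0757-.0216],(0,255,255))
dr(circ(.018,.018),[.4636,.3067,0],(0,255,0));dr(pin(.018),[.4636,.3067,0],(0,255,0))
cv2.imwrite("pics/s5.png",c)
E
```

```text
[0.46211617 0.30971719 0.018     ]
(np.float64(311.73244631185804), np.float64(207.70121381886085)) [0.45678394 0.31420425 0.018     ]
```

View pics/s5.png

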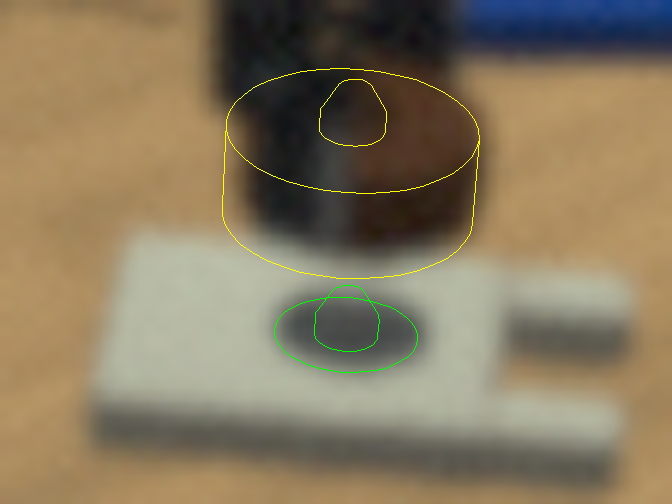

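```bash
python3 - <<'E'
from ov import *
b=get_image("scene"); R=cv2.Rodrigues(b["rvec"])[0]; print("cam",-R.T@np.array(b["tvec"]).ravel())
print(env.observe()["position"])
x,y=.464,.304
e=np.eye(3)*.01
p=proj(b,[[x,y,.066]])[0]
print((proj(b,np.array([x,y,.066])+e)-p))
c,o=crop(0,b,313,195,30,'',13); cv2.imwrite("pics/s6.png",np.clip(c.astype(float)*2.2,0,255)); print(o)
E
```

```text
cam [ 1.34858131 -0.53733792  0.76403628]
[0.46433754 0.30472578 0.07659431]
[[ 2.26524631  1.36222802]
 [ 2.51646639 -1.00368735]
 [ 0.18811058 -2.94367335]]
(283, 172)[ WARN:0@0.793] global loadsave.cpp:1063 imwrite_ Unsupported depth image for selected encoder is fallbacked to CV_8U.
```

View pics/s6.png

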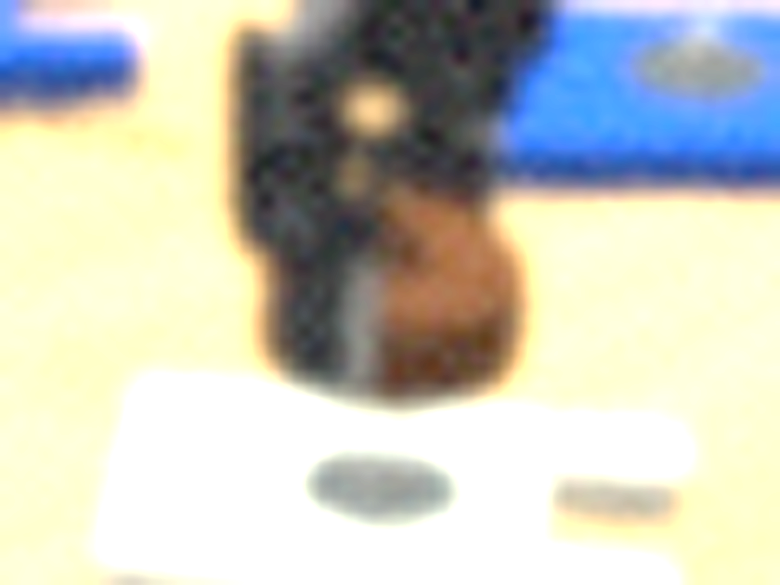

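```bash
python3 - <<'E'
from ov import *
b=get_image("scene")
for T,px in (((.4512,.045,.0216),(233.2,248.4)),((.4643,.3045,.0760),(310.5,201.5))):
    for t in (1,-1):
        P=np.array([T[0]+.031*.4-.011*.917*t,T[1]-.031*.917-.011*.4*t,0])
        zs=np.arange(-.01,.1,.001); q=proj(b,np.c_[np.tile(P[:2],(len(zs),1)),zs])
        i=np.argmin(abs(q[:,1]-px[1])); print(t,zs[i]-0,T[2]-zs[i],q[i],px)
E
```

```text
1 -0.004000000000000005 0.025600000000000005 [227.7484457  248.54065763] (233.2, 248.4)
-1 0.003999999999999988 0.01760000000000001 [234.47949239 248.52953805] (233.2, 248.4)
1 0.059999999999999935 0.016000000000000063 [303.90751671 201.36384595] (310.5, 201.5)
-1 0.06599999999999993 0.010000000000000064 [310.861254   201.50187437] (310.5, 201.5)
```

Call:
{"name": "carry_out", "arguments": {
  "targets": [
    [[1,0,0,-5,0,0,0],[1,0,0,-10,0,0,0],[1,0,0,-15,0,0,0],[1,0,0,-19,0,0,0],[1,0,0,-22,0,0,0],[1,0,0,-24,0,0,0],[1,0,0,-26,0,0,0],[1,0,0,-28,0,0,0],[1,0,0,-28,0,0,0]]
  ]
}}

```text
time_s: 6.53
position: [0.464, 0.305, 0.048]
tool_rot: [[-0.916, -0.0, 0.4], [-0.4, -0.0, -0.916], [0.0, -1.0, -0.0]]
ft_force: [-0.0, 0.1, -0.6]
grip_width: 0.0608
```

```bash
python3 - <<'E'
from ov import *
b=get_image("scene");print(env.observe()["ft_force"],env.observe()["wrist_torque"],env.observe()["position"])
c,o=crop(0,b,313,205,30,'',13); cv2.imwrite("pics/s7.png",np.uint8(np.clip(c.astype(float)*1.8,0,255))); print(o)
E
```

```text
[ 0.14279007  0.46096322 -0.42803365] [-0.01774882 -0.02800191 -0.00188875] [0.46412407 0.30498145 0.04822964]
(283, 182)
```

View pics/s7.png

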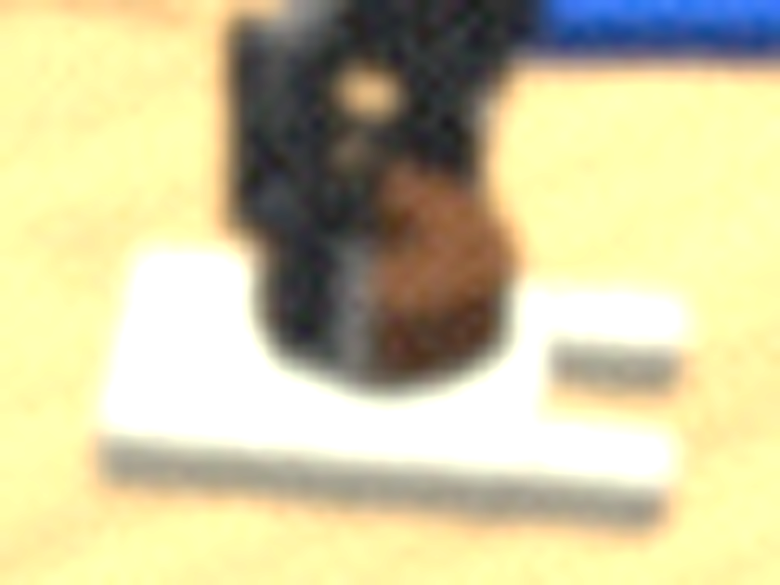

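Call:
{"name": "carry_out", "arguments": {
  "targets": [
    [[1,0,0,-2,0,0,0],[1,0,0,-4,0,0,0],[1,0,0,-5,0,0,0],[1,0,0,-6,0,0,0],[1,0,0,-6,0,0,0]]
  ]
}}

```text
time_s: 7.0
position: [0.464, 0.3049, 0.0421]
tool_rot: [[-0.916, -0.0, 0.4], [-0.4, -0.0, -0.916], [0.0, -1.0, -0.0]]
ft_force: [-1.0, -0.8, -1.6]
grip_width: 0.0608
```

Call:
{"name": "carry_out", "arguments": {
  "targets": [
    [[1,0,0,-1,0,0,0],[1,0,0,-2,0,0,0],[1,0,0,-3,0,0,0],[1,0,0,-3,0,0,0]]
  ]
}}

```text
time_s: 7.33
position: [0.4642, 0.305, 0.0398]
tool_rot: [[-0.916, 0.0, 0.4], [-0.4, 0.0, -0.916], [-0.0, -1.0, 0.0]]
ft_force: [-1.3, -0.0, 3.3]
grip_width: 0.0606
```

Call:
{"name": "carry_out", "arguments": {
  "targets": [
    [[0.5,0,0,-1,0,0,0],[0.3,0,0,0,0,0,0],[0,0,0,0,0,0,0],[0,0,0,0,0,0,0],[0,0,0,0,0,0,0],[0,0,0,0,0,0,0],[0,0,0,20,0,0,0],[0,0,0,50,0,0,0],[0,0,0,90,0,0,0],[0,0,0,120,0,0,0],[0,0,-40,120,0,0,0],[0,0,-80,120,0,0,0],[0,0,-120,120,0,0,0],[0,0,-160,120,0,0,0],[0,0,-200,120,0,0,0],[0,0,-240,120,0,0,0],[0,0,-280,120,0,0,0],[0,0,-280,120,0,0,0]]
  ]
}}

```text
time_s: 8.83
position: [0.4646, 0.0193, 0.1593]
tool_rot: [[-0.919, 0.001, 0.395], [-0.395, -0.002, -0.919], [0.0, -1.0, 0.002]]
ft_force: [0.6, 0.9, 0.4]
grip_width: 0.0858
```

```bash
python3 - <<'E'
from ov import *
a,b=get_image("top"),get_image("scene");print(env.observe()["position"])
M['sd']=[L+[0,0,.018] for L in M['disc']]
for v in ([a],[b],[a,b]): print(fit(v,'sd',(.464,.305,0),False,r=.035,z=.03))
for g,n in ((a,'t'),(b,'s')): ov(g,[("sd",.464,.305,0,.03)],f"pics/{n}8.png",w=26,s=12,cols=1)
i=np.hstack([cv2.imread("pics/t8.png"),cv2.imread("pics/s8.png")]); cv2.imwrite("pics/8.png",cv2.resize(i,(800,int(800*i.shape[0]/i.shape[1]))))
E
```

```text
[0.46416548 0.0237669  0.15926501]
(array([463.9, 303.5,   0.5]), np.float64(215.5))
(array([460.4, 313.2, -13.8]), np.float64(247.4))
(array([464.7, 306.3,   4.3]), np.float64(800.8))
```

View pics/8.png

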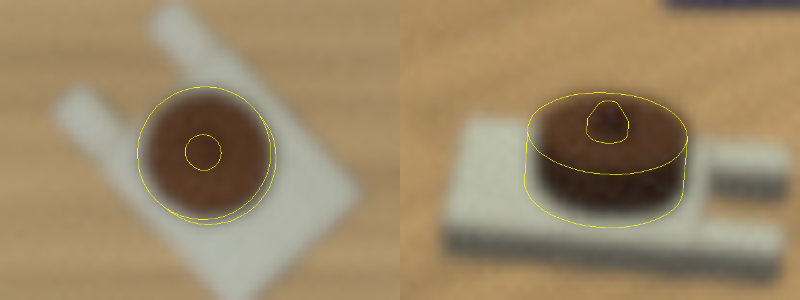

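Call:
{"name": "carry_out", "arguments": {
  "targets": [
    [[0,3,-40,0,0,0,5],[0,7,-80,0,0,0,10],[0,11,-120,0,0,0,15],[0,15,-160,0,0,0,20],[0,19,-200,0,0,0,25],[0,23,-240,0,0,0,30],[0,27,-280,0,0,0,34],[0,30,-310,0,0,0,36.5],[0,31,-328,0,0,0,36.5],[0,31,-328,-10,0,0,36.5],[0,31,-328,-25,0,0,36.5],[0,31,-328,-45,0,0,36.5],[0,31,-328,-60,0,0,36.5],[0,31,-328,-70,0,0,36.5],[0,31,-328,-70,0,0,36.5],[0,31,-328,-70,0,0,36.5]]
  ]
}}

```text
time_s: 10.27
position: [0.4956, -0.3019, 0.0893]
tool_rot: [[-0.497, -0.0, 0.868], [-0.868, 0.001, -0.497], [-0.0, -1.0, -0.001]]
ft_force: [-0.1, 0.1, 0.3]
grip_width: 0.0857
```

```bash
python3 - <<'E'
from ov import *
a,b=get_image("top"),get_image("scene");o=env.observe();print(o["position"],o["q"].round(),np.degrees(np.arctan2(o["tool_rot"][1,2],o["tool_rot"][0,2])))
for g,n in ((b,'s'),): ov(g,[("block",.4953,-.3033,1.05,.04)],f"pics/s9.png",w=32,s=12,cols=1)
E
```

```text
[ 0.49572753 -0.30274736  0.09021859] [-43.  34.  83.   0.  63. -13.] -29.866464839480855
```

View pics/s9.png

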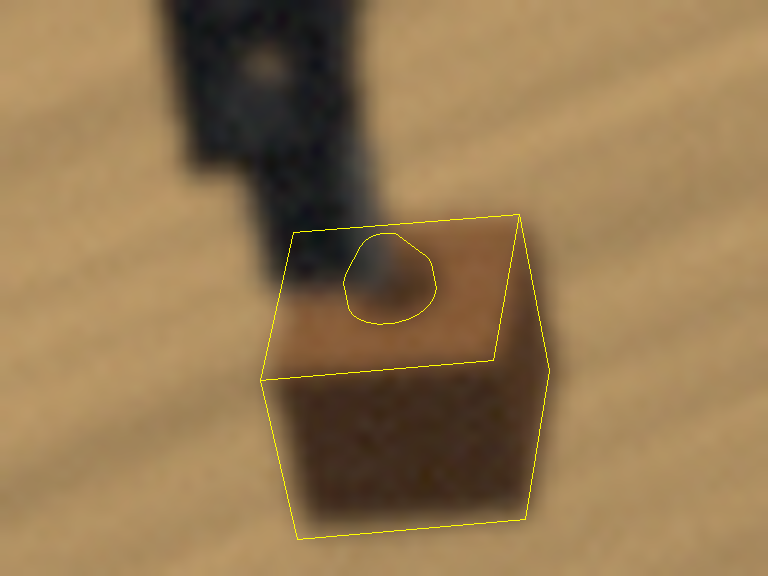

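Call:
{"name": "carry_out", "arguments": {
  "targets": [
    [[0,0,0,-15,0,0,0],[0,0,0,-30,0,0,0],[0,0,0,-42,0,0,0],[0,0,0,-52,0,0,0],[0,0,0,-58,0,0,0],[0,0,0,-61,0,0,0],[0.3,0,0,-61,0,0,0],[0.4,0,0,-61,0,0,0],[0.5,0,0,-61,0,0,0],[0.6,0,0,-61,0,0,0],[0.8,0,0,-61,0,0,0],[1,0,0,-61,0,0,0],[1,0,0,-61,0,0,0],[1,0,0,-61,0,0,0],[1,0,0,-61,0,0,0]]
  ],
  "squeeze": 35
}}

```text
time_s: 11.62
position: [0.4954, -0.3033, 0.0291]
tool_rot: [[-0.499, 0.001, 0.867], [-0.867, -0.001, -0.499], [0.0, -1.0, 0.001]]
ft_force: [0.3, 0.2, 5.9]
grip_width: 0.0414
```

```bash
python3 - <<'E'
from ov import *
b=get_image("scene");o=env.observe();print(o["position"],o["ft_force"],o["grip_width"])
ov(b,[("block",.4953,-.3033,1.05,.04)],f"pics/s10.png",w=32,s=12,cols=1)
E
```

```text
[ 0.4954248  -0.30328319  0.02913374] [-0.24512754 -0.31072215  5.75243773] 0.0413339586357124
```

View pics/s10.png

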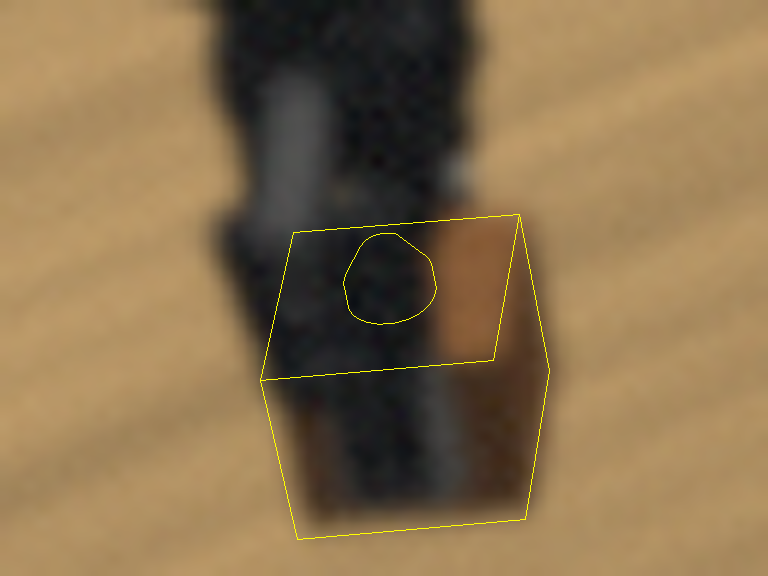

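Call:
{"name": "carry_out", "arguments": {
  "targets": [
    [[1,0,0,8,0,0,0],[1,0,0,22,0,0,0],[1,0,0,42,0,0,0],[1,0,0,65,0,0,0],[1,0,10,85,0,0,0],[1,-1,28,97,0,0,0],[1,-2,52,100,0,0,0],[1,-4,82,100,0,0,0],[1,-6,115,100,0,0,0],[1,-8,150,100,0,0,0],[1,-10,185,100,0,0,0],[1,-12,220,100,0,0,0],[1,-14,255,100,0,0,0],[1,-15,290,100,0,0,0],[1,-17,325,100,0,0,0],[1,-19,360,100,0,0,0],[1,-21,395,100,0,0,0],[1,-23,430,100,0,0,0],[1,-25,465,100,0,0,0],[1,-26,490,100,0,0,0]]
  ],
  "squeeze": 45
}}

```text
time_s: 13.33
position: [0.4683, 0.1896, 0.1288]
tool_rot: [[-0.497, -0.0, 0.868], [-0.868, 0.0, -0.497], [-0.0, -1.0, -0.0]]
ft_force: [-0.8, -0.2, -0.6]
grip_width: 0.0414
```

Call:
{"name": "carry_out", "arguments": {
  "targets": [
    [[1,-1,22,0,0,0,0],[1,-2,45,0,0,0,0],[1,-3,68,0,0,0,0],[1,-4,88,0,0,0,0],[1,-5,104,0,0,0,0],[1,-6,113,-6,0,0,0],[1,-6,116,-16,0,0,0],[1,-6,116,-24,0,0,0],[1,-6,116,-28,0,0,0],[1,-6,116,-28,0,0,0],[1,-6,116,-28,0,0,0]]
  ]
}}

```text
time_s: 14.25
position: [0.4633, 0.3022, 0.1]
tool_rot: [[-0.499, -0.001, 0.866], [-0.866, -0.0, -0.499], [0.001, -1.0, -0.001]]
ft_force: [0.4, -0.0, -0.6]
grip_width: 0.0415
```

```bash
cat > sv.py <<'E'
from ov import *
def look(fn,x,y,z,w=30,s=12,gain=1.6,n="scene"):
    g=get_image(n);p=proj(g,[[x,y,z]])[0];c,o=crop(0,g,p[0],p[1],w,'',s); cv2.imwrite(fn,np.uint8(np.clip(c.astype(float)*gain,0,255)))
    ob=env.observe();print(o,s,ob["position"].round(4),ob["ft_force"].round(1),ob["grip_width"].round(4)); return g
E
python3 -c "
from sv import *
look('pics/s11.png',.464,.305,.06)"
```

```text
Traceback (most recent call last):
  File "sv.py", line 4, in look
    ob=env.observe();print(o,s,ob["position"].round(4),ob["ft_force"].round(1),ob["grip_width"].round(4)); return g
                                                                               ^^^^^^^^^^^^^^^^^^^^^^
AttributeError: 'float' object has no attribute 'round'
```

View pics/s11.png

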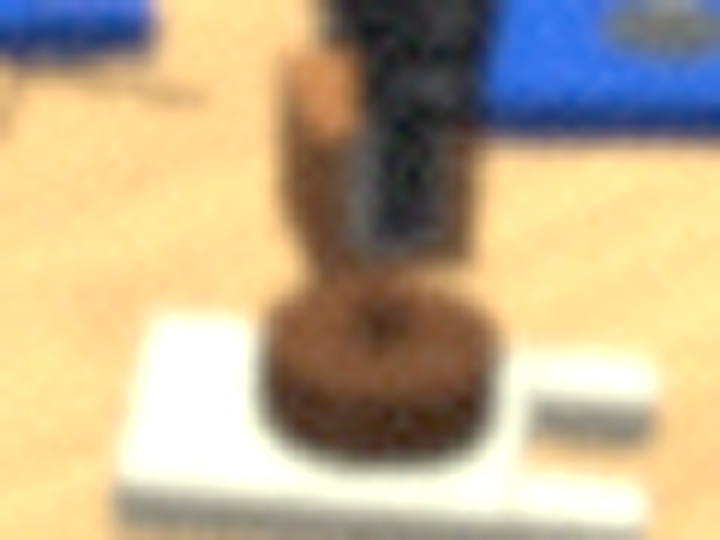

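```bash
sed -i 's/ob\["grip_width"\].round(4)/ob["grip_width"]/' sv.py; cat >> sv.py <<'E'
def over(fn,items,c0,w=30,s=12,gain=1.6):
    g=get_image("scene");p=proj(g,[c0])[0];c,o=crop(0,g,p[0],p[1],w,'',s);c=np.uint8(np.clip(c.astype(float)*gain,0,255))
    for n,x,y,z,yaw in items:
        C,Sn=np.cos(yaw),np.sin(yaw); R=np.array([[C,-Sn,0],[Sn,C,0],[0,0,1]])
        for L in M[n]:
            q=(proj(g,L@R.T+[x,y,z])-o+.5)*s-.5
            cv2.polylines(c,[cv2.convexHull(np.float32(q)).astype(int)],True,(0,255,0),1)
    cv2.imwrite(fn,c); ob=env.observe();print(o,s,ob["position"].round(4),ob["ft_force"].round(1),ob["grip_width"])
E
python3 -c "
from sv import *
over('pics/s12.png',[('block',.4643,.3042,.0709,1.048),('disc',.4641,.3048,.018,0)],[.464,.305,.06])"
```

```text
(281, 175) 12 [0.4635 0.3025 0.1006] [-0.7 -0.2  0.2] 0.04156096299415628
```

View pics/s12.png

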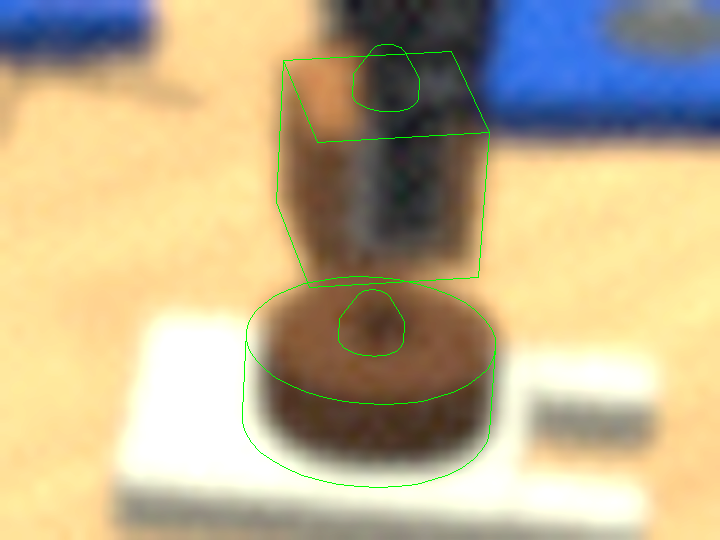

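Call:
{"name": "carry_out", "arguments": {
  "targets": [
    [[1,1,1.5,-4,0,0,0],[1,1,1.5,-9,0,0,0],[1,1,1.5,-14,0,0,0],[1,1,1.5,-18,0,0,0],[1,1,1.5,-20,0,0,0],[1,1,1.5,-22,0,0,0],[1,1,1.5,-24,0,0,0],[1,1,1.5,-24,0,0,0]]
  ]
}}

```text
time_s: 15.02
position: [0.464, 0.3045, 0.076]
tool_rot: [[-0.499, -0.001, 0.867], [-0.867, -0.0, -0.499], [0.0, -1.0, -0.0]]
ft_force: [-0.6, -0.0, 0.2]
grip_width: 0.0417
```

```bash
python3 -c "
from sv import *
look('pics/s13.png',.464,.305,.06)"
```

```text
(281, 175) 12 [0.4641 0.3045 0.0762] [ 0.1 -0.5 -1.5] 0.041225529330147816
```

View pics/s13.png

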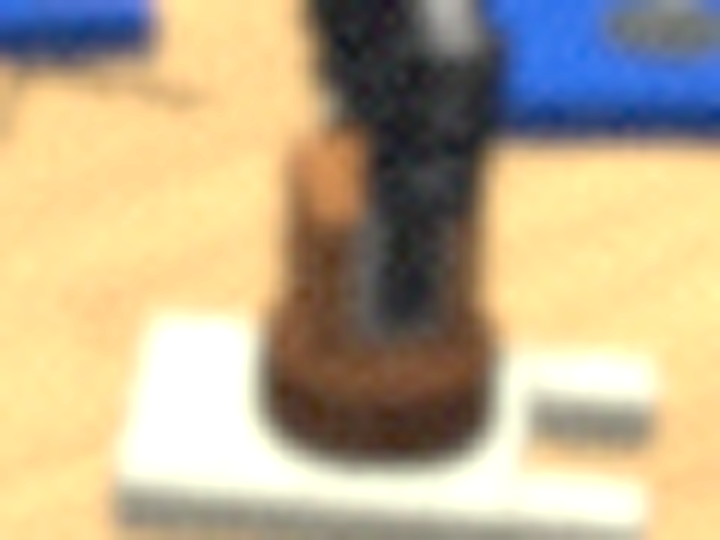

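Bore is already past the pin tip with no force. Going the rest of the way.

Call:
{"name": "carry_out", "arguments": {
  "targets": [
    [[1,0,0,-1.5,0,0,0],[1,0,0,-3,0,0,0],[1,0,0,-4,0,0,0],[1,0,0,-5,0,0,0],[1,0,0,-6,0,0,0],[1,0,0,-6,0,0,0]]
  ]
}}

```text
time_s: 15.57
position: [0.4641, 0.3045, 0.0711]
tool_rot: [[-0.499, 0.001, 0.867], [-0.867, 0.0, -0.499], [-0.0, -1.0, 0.0]]
ft_force: [-2.6, -1.2, 8.0]
grip_width: 0.0417
```

Call:
{"name": "carry_out", "arguments": {
  "targets": [
    [[0.5,0,0,0,0,0,0],[0.3,0,0,0,0,0,0],[0,0,0,0,0,0,0],[0,0,0,0,0,0,0],[0,0,0,0,0,0,0],[0,0,0,0,0,0,0],[0,0,0,15,0,0,0],[0,0,0,40,0,0,0],[0,0,0,70,0,0,0],[0,10,-9,95,0,0,0],[0,32,-29,100,0,0,-6],[0,60,-54,100,0,0,-12],[0,88,-79,100,0,0,-18],[0,116,-105,100,0,0,-24],[0,140,-127,90,0,0,-30],[0,160,-144,70,0,0,-36],[0,172,-155,50,0,0,-36.5],[0,172,-155,30,0,0,-36.5],[0,172,-155,20,0,0,-36.5],[0,172,-155,20,0,0,-36.5]]
  ]
}}

```text
time_s: 17.23
position: [0.6349, 0.1495, 0.0878]
tool_rot: [[-0.916, -0.005, 0.4], [-0.4, -0.0, -0.916], [0.005, -1.0, -0.002]]
ft_force: [0.3, 0.4, 0.5]
grip_width: 0.0854
```

```bash
python3 -c "
from sv import *
M['stk']=[L+[0,0,.042] for L in M['block']]
over('pics/s14.png',[('disc',.4641,.3048,.018,0),('block',.4641,.3045,.042,1.048)],[.464,.305,.05],w=26)
over('pics/s15.png',[('collar',.636,.149,0,0)],[.636,.149,.05],w=30)
a=get_image('top');ov(a,[('stk',.4641,.3045,1.048,.03)],'pics/t14.png',w=26,s=12,cols=1)"
```

```text
(285, 180) 12 [0.6356 0.1498 0.0897] [0.1 0.1 0.4] 0.08589432200368975
(280, 223) 12 [0.6361 0.15   0.091 ] [-1.   0.3 -0.1] 0.08560890560713111
```

View pics/s14.png

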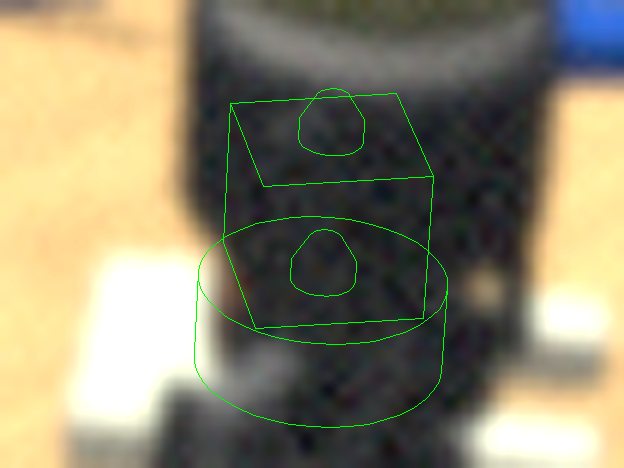

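View pics/s15.png

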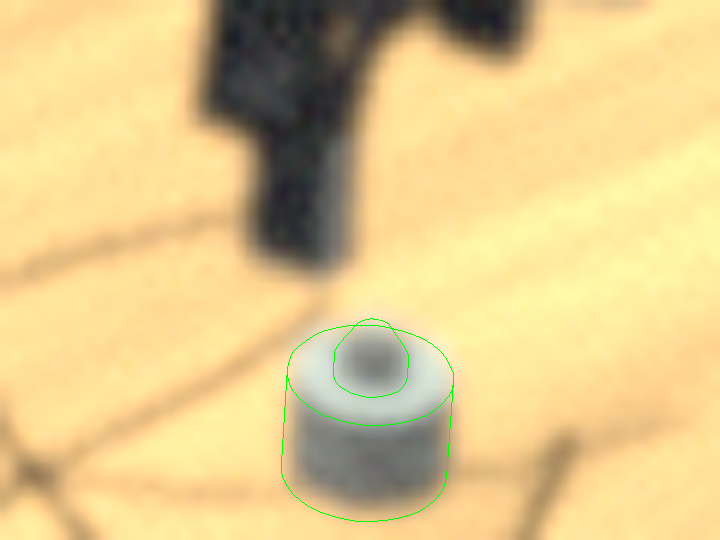

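View pics/t14.png

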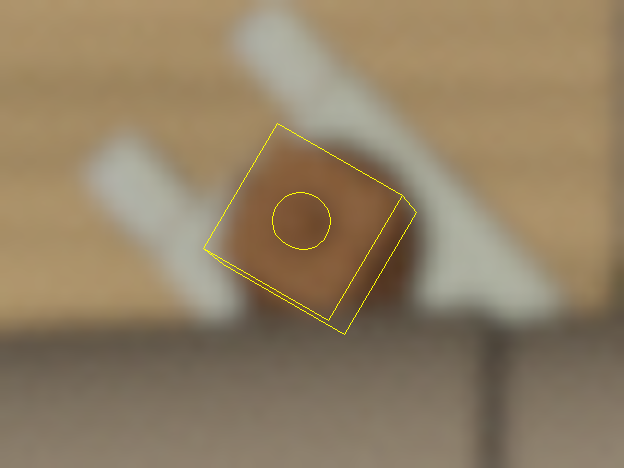

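Call:
{"name": "carry_out", "arguments": {
  "targets": [
    [[0,0,-1,-15,0,0,0],[0,0,-1,-30,0,0,0],[0,0,-1,-45,0,0,0],[0,0,-1,-56,0,0,0],[0,0,-1,-62,0,0,0],[0,0,-1,-65,0,0,0],[0.3,0,-1,-65,0,0,0],[0.4,0,-1,-65,0,0,0],[0.5,0,-1,-65,0,0,0],[0.6,0,-1,-65,0,0,0],[0.8,0,-1,-65,0,0,0],[1,0,-1,-65,0,0,0],[1,0,-1,-65,0,0,0],[1,0,-1,-65,0,0,0],[1,0,-1,-65,0,0,0]]
  ],
  "squeeze": 35
}}

```text
time_s: 18.63
position: [0.6365, 0.1485, 0.0263]
tool_rot: [[-0.916, 0.001, 0.4], [-0.4, -0.0, -0.916], [-0.001, -1.0, 0.001]]
ft_force: [-0.7, 0.1, 5.4]
grip_width: 0.0348
```

```bash
python3 -c "
from sv import *
over('pics/s16.png',[('collar',.636,.149,0,0)],[.636,.149,.05],w=30)"
```

```text
(280, 223) 12 [0.6365 0.1485 0.0262] [-1.5 -0.4  5.9] 0.03518621224639098
```

View pics/s16.png

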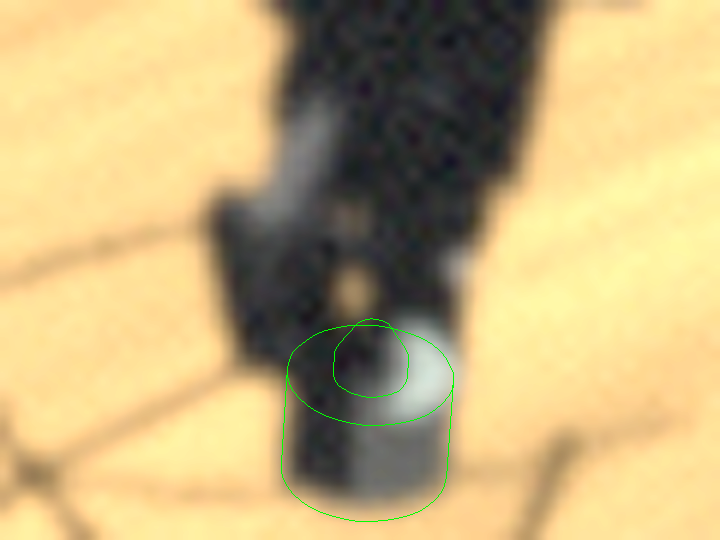

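Call:
{"name": "carry_out", "arguments": {
  "targets": [
    [[1,0,0,8,0,0,0],[1,0,0,22,0,0,0],[1,0,0,42,0,0,0],[1,0,0,65,0,0,0],[1,0,0,90,0,0,0],[1,-5,5,110,0,0,0],[1,-15,14,125,0,0,0],[1,-31,28,133,0,0,0],[1,-51,46,135,0,0,0],[1,-72,65,135,0,0,0],[1,-93,84,135,0,0,0],[1,-114,103,135,0,0,0],[1,-134,121,135,0,0,0],[1,-150,136,135,0,0,0],[1,-162,147,130,0,0,0],[1,-169,153,122,0,0,0],[1,-172,155.5,114,0,0,0],[1,-172,155.5,110,0,0,0],[1,-172,155.5,109,0,0,0],[1,-172,155.5,109,0,0,0]]
  ],
  "squeeze": 45
}}

```text
time_s: 20.35
position: [0.4648, 0.3033, 0.1338]
tool_rot: [[-0.917, -0.001, 0.399], [-0.399, -0.0, -0.917], [0.001, -1.0, 0.0]]
ft_force: [0.3, 0.1, -0.6]
grip_width: 0.0348
```

```bash
python3 -c "
from sv import *
p=env.observe()['position']
over('pics/s17.png',[('block',.4643,.3042,.042,1.048),('collar',p[0],p[1],p[2]-.0262,0)],[.464,.305,.09],w=30)"
```

```text
(282, 166) 12 [0.4649 0.3034 0.1342] [-0.4  0.1 -1.6] 0.03434471803629448
```

View pics/s17.png

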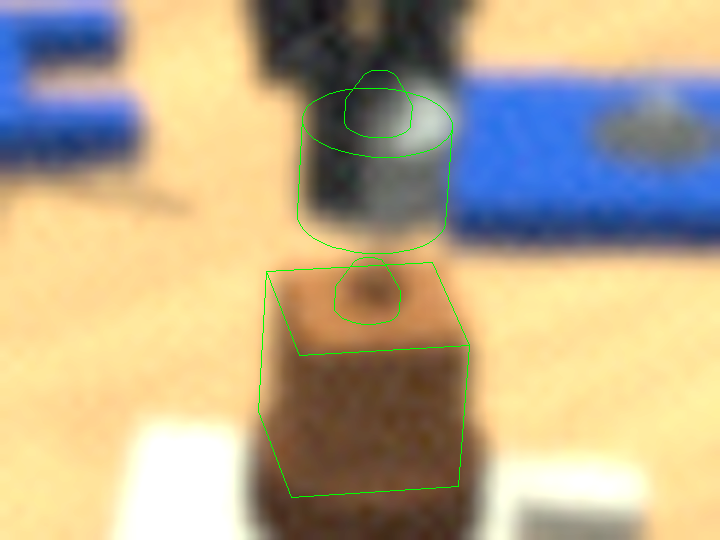

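Call:
{"name": "carry_out", "arguments": {
  "targets": [
    [[1,0,0,-5,0,0,0],[1,0,0,-10,0,0,0],[1,0,0,-14,0,0,0],[1,0,0,-17,0,0,0],[1,0,0,-19,0,0,0],[1,0,0,-21,0,0,0],[1,0,0,-21,0,0,0]]
  ]
}}

```text
time_s: 20.98
position: [0.464, 0.304, 0.1129]
tool_rot: [[-0.916, -0.001, 0.4], [-0.4, -0.0, -0.916], [0.001, -1.0, -0.0]]
ft_force: [0.7, 0.7, -1.6]
grip_width: 0.0346
```

Call:
{"name": "carry_out", "arguments": {
  "targets": [
    [[1,0,0,-1.5,0,0,0],[1,0,0,-3,0,0,0],[1,0,0,-4,0,0,0],[1,0,0,-5,0,0,0],[1,0,0,-5.5,0,0,0],[1,0,0,-5.5,0,0,0]]
  ]
}}

```text
time_s: 21.48
position: [0.4642, 0.304, 0.1083]
tool_rot: [[-0.916, 0.0, 0.4], [-0.4, 0.0, -0.916], [-0.0, -1.0, 0.0]]
ft_force: [-1.9, -0.6, 3.2]
grip_width: 0.0345
```

Call:
{"name": "carry_out", "arguments": {
  "targets": [
    [[0.5,0,0,0,0,0,0],[0.3,0,0,0,0,0,0],[0,0,0,0,0,0,0],[0,0,0,0,0,0,0],[0,0,0,0,0,0,0],[0,0,0,0,0,0,0],[0,0,0,15,0,0,0],[0,0,0,40,0,0,0],[0,0,0,65,0,0,0],[0,7,-18,75,0,0,0],[0,21,-54,75,0,0,6],[0,35,-90,75,0,0,12],[0,49,-126,75,0,0,18],[0,63,-162,75,0,0,24],[0,77,-198,75,0,0,30],[0,91,-234,75,0,0,35.4],[0,105,-270,75,0,0,35.4],[0,119,-306,75,0,0,35.4],[0,133,-340,75,0,0,35.4],[0,143,-365,75,0,0,35.4]]
  ]
}}

```text
time_s: 23.15
position: [0.6078, -0.0641, 0.1826]
tool_rot: [[-0.517, 0.0, 0.856], [-0.856, -0.0, -0.517], [0.0, -1.0, 0.0]]
ft_force: [0.7, 0.5, 0.5]
grip_width: 0.0851
```

```bash
python3 -c "
from sv import *
M['cup']=M['yoke'][4:]; 
over('pics/s18.png',[('yoke',.6284,-.115,0,-.541)],[.6284,-.115,.05],w=36,s=10)
over('pics/s19.png',[('block',.4641,.3042,.042,1.048),('collar',.4642,.304,.082,0)],[.464,.304,.07],w=30)
a=get_image('top');M['q']=M['yoke'][:4]+M['yoke'][4:];ov(a,[('q',.6284,-.115,-.541,.05)],'pics/t18.png',w=26,s=14,cols=1)"
```

```text
(186, 258) 10 [ 0.6091 -0.0677  0.1824] [ 0.2 -4.4 -0.1] 0.08539973449172415
(281, 172) 12 [ 0.6081 -0.0649  0.1822] [-0.3  0.6  0.4] 0.08542480129331484
```

View pics/s18.png

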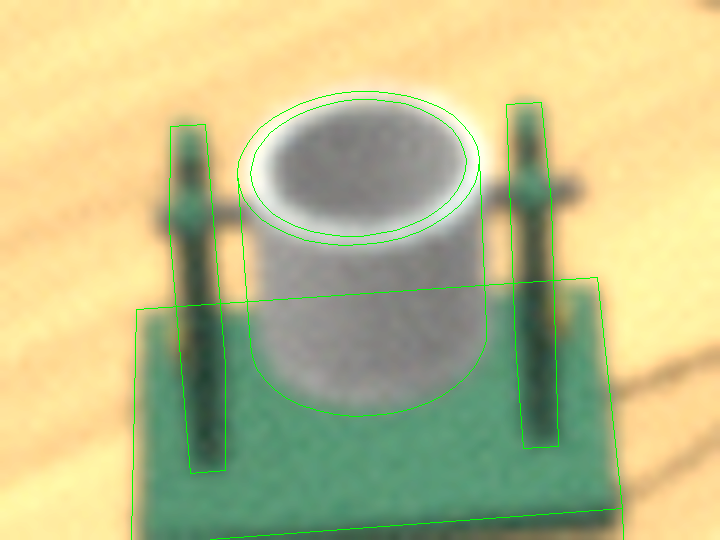

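View pics/s19.png

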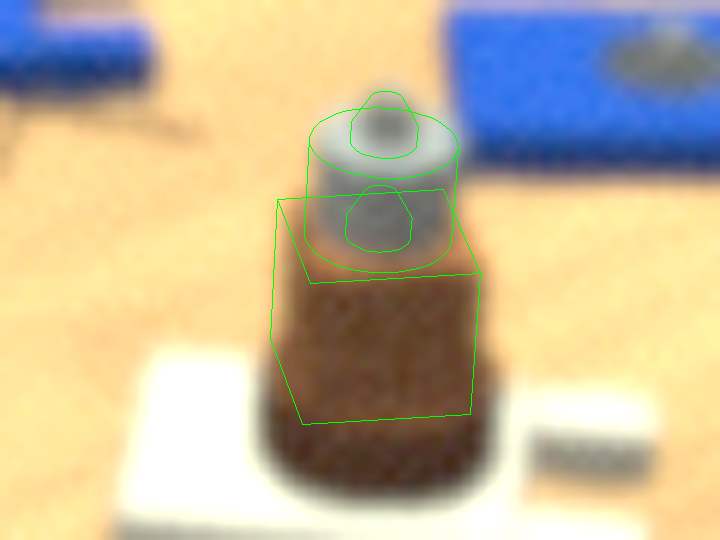

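View pics/t18.png

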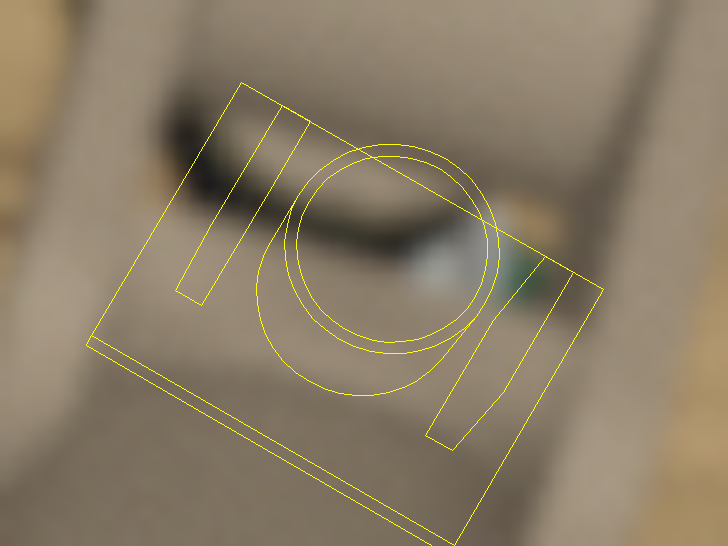

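Call:
{"name": "carry_out", "arguments": {
  "targets": [
    [[0,10,-22,0,0,0,0],[0,18,-42,0,0,0,0],[0,22,-52,0,0,0,0],[0,22,-52,-10,0,0,0],[0,22,-52,-30,0,0,0],[0,22,-52,-50,0,0,0],[0,22,-52,-65,0,0,0],[0,22,-52,-75,0,0,0],[0,22,-52,-79,0,0,0],[0,22,-52,-79,0,0,0],[0,22,-52,-79,0,0,0]]
  ]
}}

```text
time_s: 24.22
position: [0.6293, -0.1126, 0.1044]
tool_rot: [[-0.515, 0.001, 0.857], [-0.857, -0.0, -0.515], [-0.0, -1.0, 0.001]]
ft_force: [1.0, 0.4, 0.9]
grip_width: 0.0856
```

```bash
python3 -c "
from sv import *
over('pics/s20.png',[('cup',.6293,-.1132,0,0)],[.6284,-.115,.07],w=36,s=10)
print(env.observe()['q'].round())"
```

```text
(185, 251) 10 [ 0.6295 -0.1128  0.1048] [-1.2  0.1 -0.3] 0.08540234227896844
[-21.  38.  71.   0.  71.  10.]
```

View pics/s20.png

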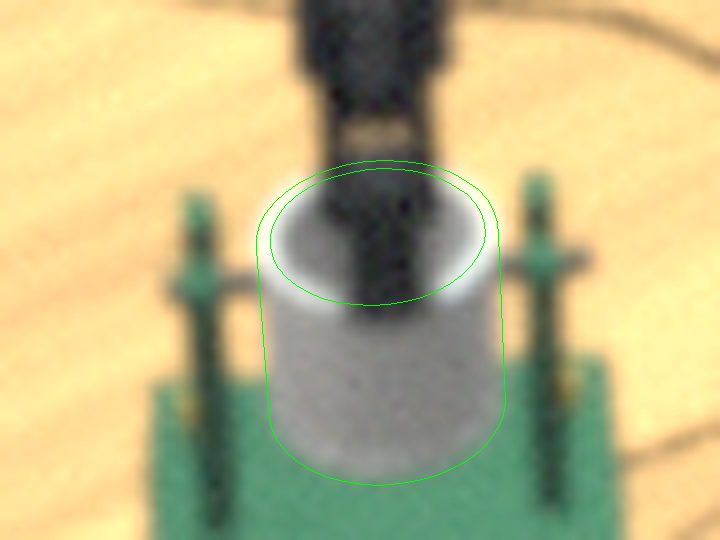

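Call:
{"name": "carry_out", "arguments": {
  "targets": [
    [[0,0,0,-6,0,0,0],[0,0,0,-14,0,0,0],[0,0,0,-22,0,0,0],[0,0,0,-28,0,0,0],[0,0,0,-32,0,0,0],[0,0,0,-32,0,0,0]]
  ]
}}

```text
time_s: 24.77
position: [0.6287, -0.1129, 0.0705]
tool_rot: [[-0.515, -0.002, 0.857], [-0.857, 0.001, -0.515], [0.0, -1.0, -0.002]]
ft_force: [0.1, -0.2, 0.1]
grip_width: 0.0856
```

```bash
python3 -c "
from sv import *
look('pics/s21.png',.6284,-.115,.07,w=36,s=10)"
```

```text
(185, 251) 10 [ 0.629  -0.1129  0.0712] [ 0.3  0.  -0. ] 0.08536146360877007
```

View pics/s21.png

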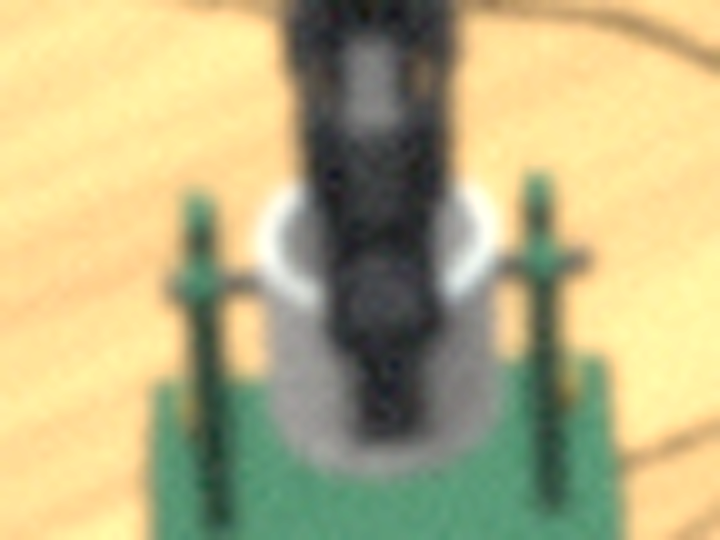

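Call:
{"name": "carry_out", "arguments": {
  "targets": [
    [[0.1,0,0,0,0,0,0],[0.15,0,0,0,0,0,0],[0.2,0,0,0,0,0,0],[0.25,0,0,0,0,0,0],[0.3,0,0,0,0,0,0],[0.33,0,0,0,0,0,0],[0.36,0,0,0,0,0,0],[0.39,0,0,0,0,0,0],[0.42,0,0,0,0,0,0],[0.45,0,0,0,0,0,0],[0.5,0,0,0,0,0,0],[0.6,0,0,0,0,0,0],[0.8,0,0,0,0,0,0],[1,0,0,0,0,0,0],[1,0,0,0,0,0,0]]
  ],
  "squeeze": 30
}}

```text
time_s: 26.07
position: [0.6294, -0.1131, 0.0721]
tool_rot: [[-0.515, 0.001, 0.857], [-0.857, -0.0, -0.515], [-0.0, -1.0, 0.001]]
ft_force: [1.2, 0.1, 3.7]
grip_width: 0.0522
```

```bash
python3 -c "
from sv import *
look('pics/s22.png',.6284,-.115,.07,w=36,s=10)"
```

```text
(185, 251) 10 [ 0.6294 -0.1132  0.0721] [ 3.2 -2.1  4.3] 0.052227127774802345
```

View pics/s22.png

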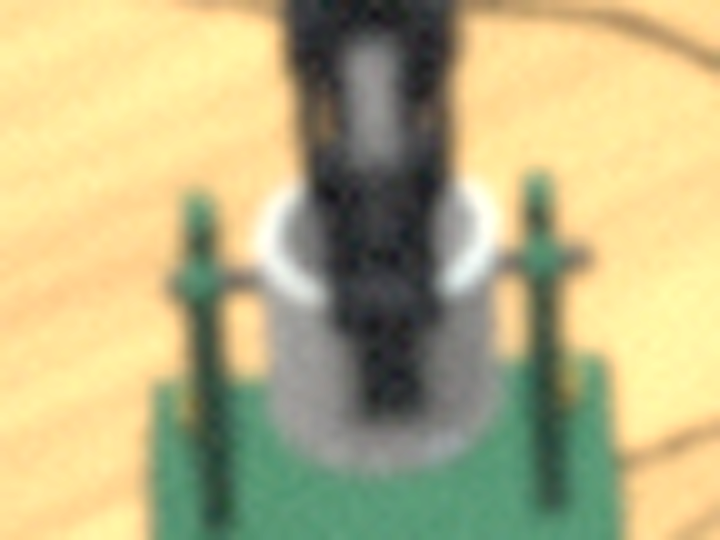

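Call:
{"name": "carry_out", "arguments": {
  "targets": [
    [[1,0,0,0,0,0,0],[1,0,0,2,0,0,0],[1,0,0,5,0,0,0],[1,0,0,9,0,0,0],[1,0,0,14,0,0,0],[1,0,0,20,0,0,0],[1,0,0,28,0,0,0],[1,0,0,38,0,0,0],[1,0,0,50,0,0,0],[1,0,0,64,0,0,0],[1,0,0,80,0,0,0],[1,0,0,97,0,0,0],[1,0,0,114,0,0,0],[1,0,0,128,0,0,0],[1,0,0,138,0,0,0],[1,0,0,143,0,0,0],[1,0,0,145,0,0,0],[1,0,0,145,0,0,0]]
  ],
  "squeeze": 40
}}

```text
time_s: 27.62
position: [0.629, -0.113, 0.2168]
tool_rot: [[-0.515, -0.0, 0.857], [-0.857, 0.0, -0.515], [0.0, -1.0, -0.0]]
ft_force: [0.3, 0.1, -1.1]
grip_width: 0.0519
```

```bash
python3 -c "
from sv import *
p=env.observe()['position']
over('pics/s23.png',[('cup',p[0],p[1],p[2]-.0721,0)],[.6284,-.115,.17],w=40,s=9)"
```

```text
(179, 212) 9 [ 0.6289 -0.1129  0.2163] [ 0.4 -0.4 -2.2] 0.05208686132244639
```

View pics/s23.png

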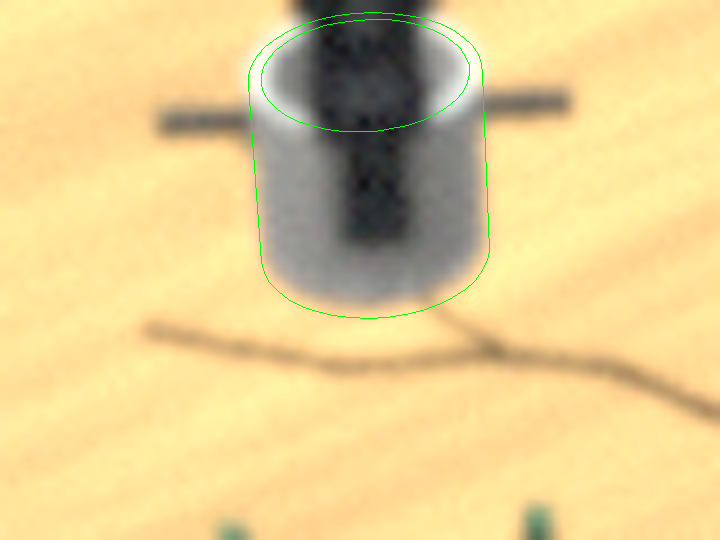

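Call:
{"name": "carry_out", "arguments": {
  "targets": [
    [[1,-2,5,0,0,0,0],[1,-6,15,0,0,0,0],[1,-12,31,0,0,0,0],[1,-21,52,0,0,0,0],[1,-31,78,0,0,0,0],[1,-42,106,0,0,0,0],[1,-53,134,0,0,0,0],[1,-64,162,0,0,0,0],[1,-75,190,0,0,0,0],[1,-86,218,0,0,0,0],[1,-97,246,0,0,0,0],[1,-108,274,0,0,0,0],[1,-119,302,0,0,0,0],[1,-130,330,0,0,0,0],[1,-141,357,0,0,0,0],[1,-150,380,0,0,0,0],[1,-157,398,0,0,0,0],[1,-162,410,0,0,0,0],[1,-164.5,416,0,0,0,0],[1,-165,417,0,0,0,0]]
  ]
}}

```text
time_s: 29.33
position: [0.4634, 0.3048, 0.2166]
tool_rot: [[-0.514, -0.0, 0.858], [-0.858, -0.0, -0.514], [0.0, -1.0, -0.0]]
ft_force: [-0.3, -0.2, -1.1]
grip_width: 0.0518
```

Call:
{"name": "carry_out", "arguments": {
  "targets": [
    [[1,0,0,-5,0,0,0],[1,0,0,-15,0,0,0],[1,0,0,-27,0,0,0],[1,0,0,-37,0,0,0],[1,0,0,-43,0,0,0],[1,0,0,-45,0,0,0],[1,0,0,-45,0,0,0],[1,0,0,-45,0,0,0]]
  ]
}}

```text
time_s: 30.0
position: [0.4644, 0.3039, 0.1721]
tool_rot: [[-0.515, 0.0, 0.857], [-0.857, 0.0, -0.515], [-0.0, -1.0, 0.0]]
ft_force: [0.8, 0.7, -1.4]
grip_width: 0.0524
```

```bash
python3 -c "
from sv import *
p=env.observe()['position']
over('pics/s24.png',[('cup',p[0],p[1],p[2]-.0721,0),('collar',.4642,.304,.082,0)],[.464,.304,.12],w=32,s=12)"
```

```text
(280, 155) 12 [0.4644 0.304  0.1723] [ 0.   0.3 -1.7] 0.05238359386678003
```

View pics/s24.png

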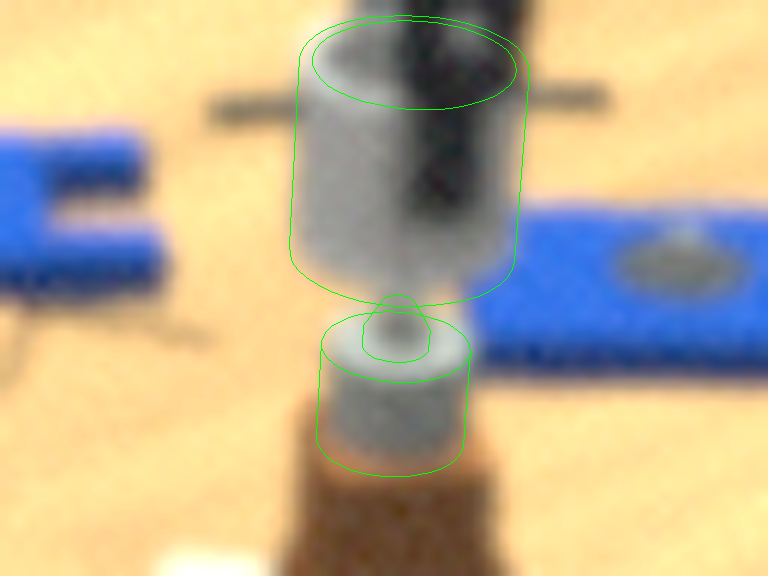

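Call:
{"name": "carry_out", "arguments": {
  "targets": [
    [[1,0,0,-4,0,0,0],[1,0,0,-8,0,0,0],[1,0,0,-12,0,0,0],[1,0,0,-15,0,0,0],[1,0,0,-17,0,0,0],[1,0,0,-19,0,0,0],[1,0,0,-20,0,0,0],[1,0,0,-20,0,0,0]]
  ]
}}

```text
time_s: 30.72
position: [0.4641, 0.304, 0.1516]
tool_rot: [[-0.515, -0.0, 0.857], [-0.857, -0.0, -0.515], [0.0, -1.0, -0.0]]
ft_force: [-0.1, 0.8, -0.7]
grip_width: 0.052
```

Call:
{"name": "carry_out", "arguments": {
  "targets": [
    [[1,0,0,-1.5,0,0,0],[1,0,0,-3,0,0,0],[1,0,0,-4,0,0,0],[1,0,0,-5,0,0,0],[1,0,0,-6,0,0,0],[1,0,0,-6,0,0,0]]
  ]
}}

```text
time_s: 31.22
position: [0.4644, 0.304, 0.1469]
tool_rot: [[-0.515, 0.002, 0.857], [-0.857, 0.0, -0.515], [-0.001, -1.0, 0.001]]
ft_force: [-2.0, -1.2, 7.1]
grip_width: 0.0521
```

Call:
{"name": "carry_out", "arguments": {
  "targets": [
    [[0.5,0,0,1,0,0,0],[0.3,0,0,1,0,0,0],[0.2,0,0,1,0,0,0],[0,0,0,1,0,0,0],[0,0,0,1,0,0,0],[0,0,0,1,0,0,0],[0,0,0,1,0,0,0],[0,0,0,8,0,0,0],[0,0,0,20,0,0,0],[0,0,0,40,0,0,0],[0,0,0,65,0,0,0],[0,0,0,90,0,0,0],[0,0,0,105,0,0,0],[0,0,-25,110,0,0,0],[0,0,-60,110,0,0,0],[0,0,-100,110,0,0,0],[0,0,-140,110,0,0,0],[0,0,-180,110,0,0,0],[0,0,-220,110,0,0,0],[0,0,-240,110,0,0,0]]
  ]
}}

```text
time_s: 32.88
position: [0.4639, 0.0607, 0.2565]
tool_rot: [[-0.517, 0.001, 0.856], [-0.856, -0.001, -0.517], [0.0, -1.0, 0.001]]
ft_force: [0.0, 0.6, 0.6]
grip_width: 0.0856
```

```bash
python3 -c "
from sv import *
over('pics/s25.png',[('cup',.4641,.304,.108-.0335,0),('collar',.4642,.304,.082,0)],[.464,.304,.08],w=36,s=10)
look('pics/t25.png',.464,.304,.08,w=36,s=10,gain=1,n='top')
g=get_image('scene'); cv2.imwrite('pics/full.png',g['img'][:,:,::-1])"
```

```text
(275, 164) 10 [0.4643 0.0592 0.2564] [ 2.  -1.4  0.8] 0.08550828821958509
(190, 185) 10 [0.4643 0.0613 0.2564] [ 0.9  0.6 -0.1] 0.08481804457230095
```

View pics/s25.png

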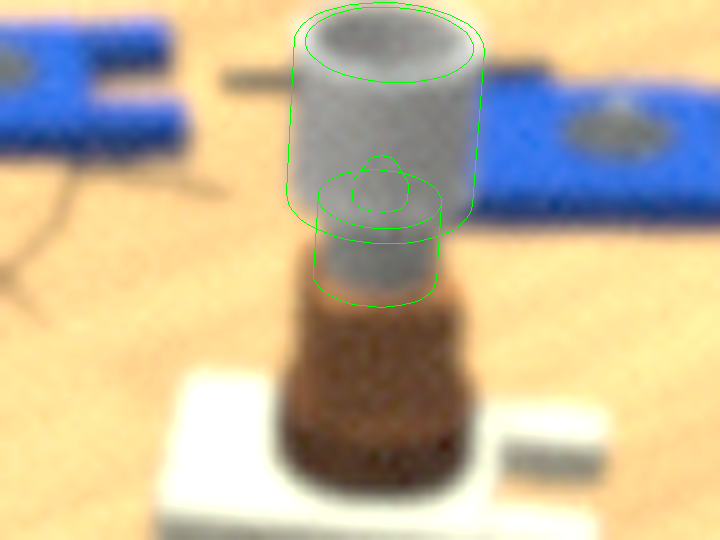

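View pics/t25.png

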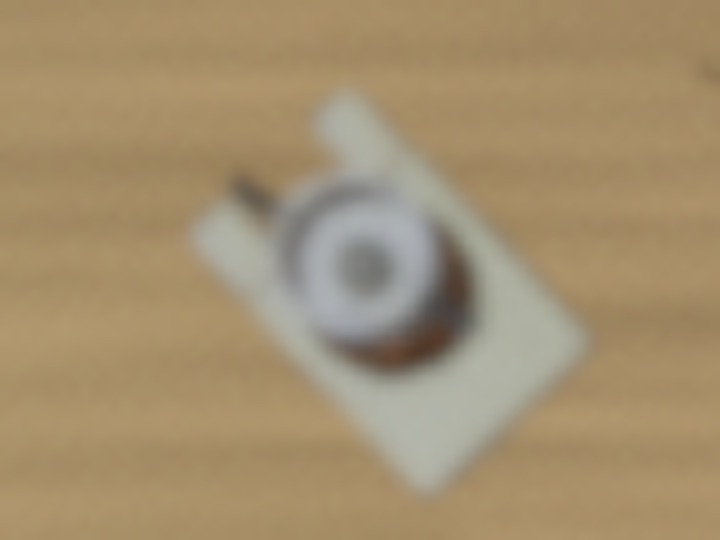

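View pics/full.png

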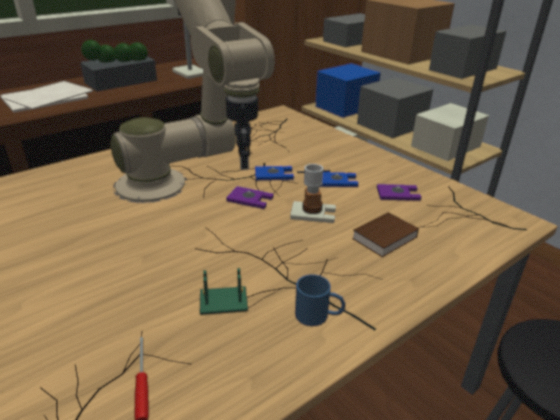

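Call:
{"name": "carry_out", "arguments": {
  "targets": [
    [[0,0,0,0,0,0,0],[0,0,0,0,0,0,0],[0,0,0,0,0,0,0],[0,0,0,0,0,0,0],[0,0,0,0,0,0,0],[0,0,0,0,0,0,0]]
  ]
}}

```text
time_s: 33.53
position: [0.4641, 0.0644, 0.2558]
tool_rot: [[-0.514, -0.0, 0.857], [-0.857, 0.0, -0.514], [0.0, -1.0, -0.0]]
ft_force: [0.5, 0.4, -0.7]
grip_width: 0.0851
```

```bash
python3 -c "
from rig import env
print(env.close_job())"
```

```text
the job is handed in; nothing more can be done
None
```

I built the lamp column on the cream foot in the order asked (disc, block, collar, cup) and handed the job in at about 33.5 s of the 134 s allowed. No verdict was reported.

- **Seating:** each part stopped within about 0.3 mm of the height worked out for fully home, with 3–8 N of contact force. The tool heights in mm, reached against expected, were:

| Part | Reached | Expected |
|---|---|---|
| Disc | 39.8 | 39.6 |
| Block | 71.1 | 71.1 |
| Collar | 108.3 | 108.2 |
| Cup | 146.9 | 146.6 |

- **Cup:** I lifted it straight up out of the yoke notches, and it looked upright in the picture taken after the lift.
- **Last pictures:** they show the column upright, with the collar's pin visible through the hole in the cup floor. The gripper is well clear. By eye, the book, mug and screwdriver are where they started.
- **Disagreements:** the two cameras differed by about 1–5 mm in y for most parts, and by nearly 10 mm for the seated disc, where the bright foot blurs its edges. I took middle values and corrected from the grip and from relative positions in the scene picture. The true sideways offset of each part on its pin is therefore only known to within about 2–3 mm.

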